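# Line up the reagent bottles by height on the rail

## Robot

A 6-joint arm with a two-finger parallel gripper is mounted at the origin on a cart in front of the work surface, level with it; the furniture and walls round the work are solid. World frame = base frame: x ahead of the robot, y to its left, z up, the work surface at z = 0. Lengths are in m, angles in degrees, forces in N, time in s.
With the tool pointing down it reaches from about 0.3 to 0.85 m from the base axis. Payload 4.2 kg.
Tool frame: the origin (TCP) lies at the very end of the fingers, on their centre line; the grasp point (between the pads) lies 19 mm behind it; z points along the fingers, y is the line along which they close (so a half turn about z gives the same grasp; the last joint's range is limited). The gripper opens to 91 mm and grips with 3 to 60 N. Pads are 32 mm wide; open, the fingers measure 118 mm over their backs; the gripper's body (76 mm by 178 mm) begins 60 mm behind the grasp point.
Start: joints at [-75.172, 18.312, 89.639, -0, 72.044, -1.146], TCP at [0.158, -0.553, 0.214] pointing down, gripper open.
Joint ranges: [-177.97, 177.97], [-48.28, 115.42], [12.27, 149.76], [-77.06, 257.06], [2.81, 150.46], [-146.56, 146.56]. Speed limits (degrees/s): [147.25, 147.25, 180, 180, 180, 180].

## Interface

Orientations are given as [roll, pitch, yaw] about the fixed x, y, z axes, in that order (R = Rz(yaw) Ry(pitch) Rx(roll)).
In Python, from cell import r gives the robot as it stands. The module is installed in compiled form; this text tells all that it offers.
- The arm moves only by the tool step_hand, called after "Call:" as name(argument=value, ...), one argument or row to a line, values as JSON. Schema: {"type":"object","properties":{"segments":{"type":"array","items":{"type":"number"},"minItems":6,"maxItems":72},"finger_gap":{"type":"number"},"force":{"type":"number"},"only":{"type":"string"},"quiet":{"type":"boolean"},"lines":{"type":"string"}},"required":["segments"],"additionalProperties":false}. segments is one flat list of numbers that holds 1 to 12 rows one after another, with no inner brackets; each row has 6 numbers: dx, dy, dz in mm, then a rotation vector rx, ry, rz in units of 10 degrees; each row shifts and turns the commanded pose from where the row before left it, along the tool's axes as they then stand; what a row does not reach is not made up. A row lasts 1/12 s, in which the tool goes at most 0.0417 m and 7.16 degrees, less where a joint would pass 70% of its speed; a pose out of reach is approached as far as the arm can. finger_gap is the opening from 0.0 (shut) to 1.0 (fully open), set as the call begins (left out keeps the last). The fingers move at their own pace and stop on an object; force is the grip in N (left out, the last holds). Time passes only in rows, so rows that do not move let the fingers close. The tool returns the time, the measured TCP pose, the force, the opening and the grip force at its end. only (a regular expression) keeps the lines of the reply that match it, lines (a string "A,B") keeps lines A to B, and quiet returns only ok. Input that does not fit is refused with a message, and nothing moves.
- r.state(): the state, without advancing time (a new reading comes with each control period).
- r.get_image(name): name is "side" or "top"; returns a dict with "img" (480x640x3 uint8, red, green, blue), "depth" (480x640 float32, m along the optical axis (not along the pixel's ray), 0 where there is no reading), "K" (3x3 intrinsics, pixels), "T" (4x4, takes a point from camera to world coordinates). Camera axes: x right, y down, z forward; pixel columns grow to the right and rows downward; lengths in m; the calibration is good to about 2 mm. A picture is of the moment at which its call begins.
- r.hand_in(): hands the job in; it is judged then, once.
The state is a dict: "t": time; "joints": joint angles; "qd": joint speeds; "joint_efforts": joint torques, N m; "tcp_pos": TCP position; "tcp_rot": TCP orientation; "force": force on the tool from outside, world axes, zero at the start; "moment": the same for the moment, N m; "gripper_width": opening from 0.0 (shut) to 1.0 (fully open); "grasp_force": force on a finger pad.
Only numpy, scipy, OpenCV 4.12 (cv2) and the standard library are available. Lean on these libraries where they do the work, as an engineer would, in place of code of your own. Each camera call takes 0.05 s, during which the arm holds its last target. There are 200 camera calls.

## Task

Line up the four loose reagent bottles on the rail in order of height, one upright on the middle of each coloured seat: the shortest on the blue seat at one end, then steadily taller along the row to the tallest on the black seat at the other end. Do not knock any bottle over, and leave the timer and the yellow tip box where they are.

Things in the scene. Friction and masses are not known exactly. Their poses are not given: they have to be found in the camera images.
- bottle_red: the shortest bottle: small clear vial with brown contents and a red screw cap, 46 mm tall, body 22 mm in diameter, straight up to 36 mm, cap 21 mm in diameter; loose and standing upright. Origin at the centre of its underside, z up towards the cap. About 40 g
- bottle_turquoise: second shortest: white bottle with a turquoise screw cap, 58 mm tall, body 26 mm in diameter, straight up to 45 mm, cap 25 mm in diameter; loose and standing upright. Origin at the centre of its underside, z up towards the cap. About 40 g
- bottle_yellow: second tallest: white bottle with a yellow screw cap, 68 mm tall, body 26 mm in diameter, straight up to 52 mm, cap 25 mm in diameter; loose and standing upright. Origin at the centre of its underside, z up towards the cap. About 40 g
- bottle_amber: the tallest bottle: brown with a white paper band round it and a white screw cap, 84 mm tall, body 30 mm in diameter, straight up to 56 mm, then a shoulder to a 19 mm neck, cap 25 mm in diameter; loose and standing upright. Origin at the centre of its underside, z up towards the cap. About 50 g
- seat_blue: fixed flat blue disc on the rail, 46 mm in diameter, 3 mm thick; always at one end of the row of four, which end differs; the place for the shortest. Origin: centre of its underside, 10 mm above the worktop; bottles stand on its top face, 3 mm higher. z up, y along the row, x across. Seats are 72 mm apart
- seat_orange: fixed flat orange disc on the rail, 46 mm in diameter, 3 mm thick; one of the two middle places; it may be the one beside the blue or the one beside the black. Origin: centre of its underside, 10 mm above the worktop; bottles stand on its top face, 3 mm higher. z up, y along the row, x across. Seats are 72 mm apart
- seat_grey: fixed flat grey disc on the rail, 46 mm in diameter, 3 mm thick; the other middle place. Origin: centre of its underside, 10 mm above the worktop; bottles stand on its top face, 3 mm higher. z up, y along the row, x across. Seats are 72 mm apart
- seat_black: fixed flat black disc on the rail, 46 mm in diameter, 3 mm thick; at the other end of the row from the blue; the place for the tallest. The rail: fixed bar 320 x 60 mm, top 10 mm, end cheeks 20 mm above the worktop. Origin: centre of its underside, 10 mm above the worktop; bottles stand on its top face, 3 mm higher. z up, y along the row, x across. Seats are 72 mm apart
- timer: bystander, to be left alone: loose white lab timer with green, grey and red buttons, 69 x 69 x 19 mm, lying flat on the worktop, beyond the rail to the left; origin at the centre of its underside, z up
- tip_box_yellow: bystander, to be left alone: loose pipette-tip box, white below with a yellow tip grid, 124 (its x) x 64 (its y) x 52 mm, on the worktop beyond the rail, its long side along the rail; origin at the centre of its underside, z up

How it is judged (in metres and radians):
At the end, for the whole second after the job is handed in: From blue to black: the red-capped, turquoise-capped, yellow-capped and amber bottles, in order of height, one on each seat, each within 12 mm of its seat's centre, resting on it, upright within 0.1 rad, at rest (under 10 mm/s) (horizontal distance between bottle_red and seat_blue below 0.012 m and z of bottle_red in the frame of seat_blue between -0.001 and 0.007 m and horizontal distance between bottle_amber and seat_black below 0.012 m and z of bottle_amber in the frame of seat_black between -0.001 and 0.007 m and ((horizontal distance between seat_blue and seat_orange below 0.1 m and horizontal distance between bottle_turquoise and seat_orange below 0.012 m and z of bottle_turquoise in the frame of seat_orange between -0.001 and 0.007 m and horizontal distance between bottle_yellow and seat_grey below 0.012 m and z of bottle_yellow in the frame of seat_grey between -0.001 and 0.007 m) or (horizontal distance between seat_blue and seat_grey below 0.1 m and horizontal distance between bottle_turquoise and seat_grey below 0.012 m and z of bottle_turquoise in the frame of seat_grey between -0.001 and 0.007 m and horizontal distance between bottle_yellow and seat_orange below 0.012 m and z of bottle_yellow in the frame of seat_orange between -0.001 and 0.007 m)) and angle between each of bottle_red, bottle_turquoise, bottle_yellow, bottle_amber's own z axis and vertical below 0.1 rad and linear speed of each of bottle_red, bottle_turquoise, bottle_yellow, bottle_amber below 0.01 m/s); the robot touches nothing.
It fails at once if a bottle is knocked over (tilted more than 0.6 rad) (angle between any of bottle_red, bottle_turquoise, bottle_yellow, bottle_amber's own z axis and vertical above 0.6 rad).
It fails at once if the timer or the yellow tip box is moved by more than 20 mm (distance of any of timer, tip_box_yellow from where it was at the start of the episode above 0.02 m).
It also fails if it takes over 109 s, if anything falls off the work surface, if the arm or the gripper's body presses on something with over 40 N, if the wrist force passes 120 N, or if a joint passes its speed limit or range.

## Working session

There is one attempt and no reset: what is moved stays moved. The work goes in short steps, Python scripts to look and compute and a tool call to move; the robot and the scene stay as the last step left them, time stands still between calls to the robot, and variables do not carry over. Pictures are saved under pics/ and viewed, at most 14 in all, crops included, and the job is handed in when it is done.

```bash
mkdir -p pics; python3 - <<'E'
from cell import r
import cv2,numpy as np
s=r.state();print(s['t'],s['tcp_pos'],s['tcp_rot'],s['gripper_width'])
for n in("top","side"):
    d=r.get_image(n);cv2.imwrite(f"pics/{n}0.png",d['img'][:,:,::-1]);np.savez(f"{n}0.npz",**d)
    print(n,d['K'].round(1).tolist(),d['T'].round(3).tolist())
E
```

```text
0.0 [ 0.15808981 -0.55230376  0.21311583] [-1.79897437e+02  1.76993051e-05  1.59746144e+01] 0.9964566018613823
top [[498.0, 0.0, 320.7], [0.0, 498.0, 238.6], [0.0, 0.0, 1.0]] [[0.024, -0.982, 0.189, 0.332], [-1.0, -0.024, 0.002, -0.003], [0.003, -0.189, -0.982, 0.956], [0.0, 0.0, 0.0, 1.0]]
side [[515.2, 0.0, 320.5], [0.0, 515.2, 243.2], [0.0, 0.0, 1.0]] [[1.0, 0.017, 0.016, 0.498], [-0.006, -0.467, 0.884, -0.828], [0.023, -0.884, -0.467, 0.465], [0.0, 0.0, 0.0, 1.0]]
```

View pics/top0.png

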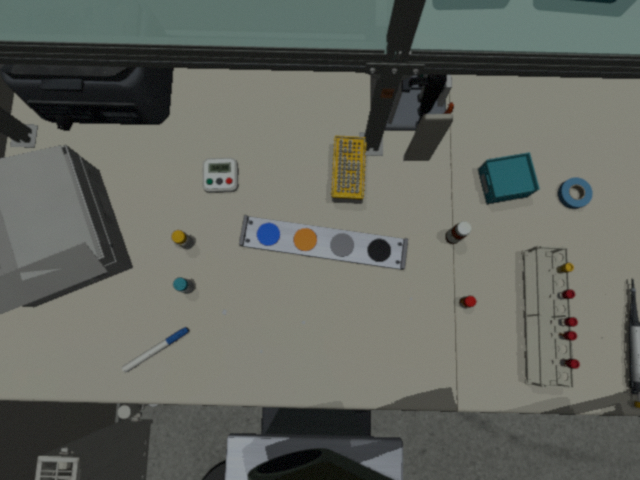

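View pics/side0.png

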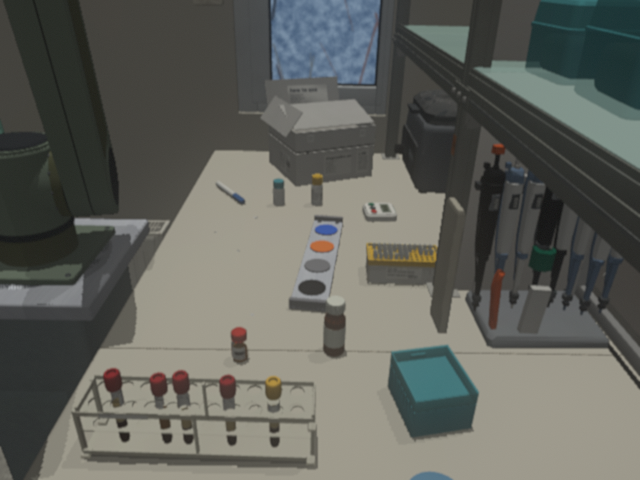

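The top view shows the blue, orange, grey and black seats at (268,234), (305,239), (342,244) and (379,250). The bottle caps are yellow (180,237), turquoise (181,285), red (470,301) and amber (462,229). Blue is the left end, so turquoise goes on orange and yellow on grey. The side view shows a tube rack near the red bottle and a cardboard box near the yellow one.

```bash
cat > h.py <<'E'
import numpy as np,cv2,sys
from cell import r
def ray(d,u,v,z):
    K,T=d['K'],d['T'];p=T[:3,:3]@np.linalg.solve(K,[u,v,1.]);return T[:3,3]+p*(z-T[2,3])/p[2]
def world(d):
    v,u=np.mgrid[:480,:640];K,T=d['K'],d['T'];D=d['depth']
    P=np.stack([(u-K[0,2])/K[0,0]*D,(v-K[1,2])/K[1,1]*D,D],-1);return P@T[:3,:3].T+T[:3,3]
def go(x,y,z,yaw):
    s=r.state();R=cv2.Rodrigues(np.zeros(3))[0]
    from scipy.spatial.transform import Rotation as Ro
    R=Ro.from_euler('xyz',s['tcp_rot'],degrees=True)
    G=Ro.from_euler('xyz',[180,0,yaw],degrees=True)
    print('t',round(s['t'],2),'d in tool',R.inv().apply(np.array([x,y,z])-s['tcp_pos']).round(4),'in final',G.inv().apply(np.array([x,y,z])-s['tcp_pos']).round(4),'rot',(R.inv()*G).as_rotvec(degrees=True).round(2))
E
python3 - <<'E'
from h import *
def seg(d,c,cond,rad=16):
    I=d['img'].astype(int);v,u=np.mgrid[:480,:640]
    hsv=cv2.cvtColor(d['img'],cv2.COLOR_RGB2HSV).astype(int)
    m=((u-c[0])**2+(v-c[1])**2<rad**2)&cond(hsv[...,0],hsv[...,1],hsv[...,2])
    n,l,st,ce=cv2.connectedComponentsWithStats(m.astype(np.uint8));k=1+st[1:,4].argmax();return l==k,ce[k],st[k]
t=dict(np.load('top0.npz'));W=world(t)
S={'blue':((268,234),lambda h,s,v:(s>120)),'orange':((305,239),lambda h,s,v:s>120),'grey':((342,244),lambda h,s,v:(v<150)),'black':((379,250),lambda h,s,v:v<70)}
for n,(c,f) in S.items():
    m,ce,st=seg(t,c,f);print(n,ce.round(1),st,ray(t,*ce,.013).round(4),np.median(W[m],0).round(3))
B={'yellow':((180,237),lambda h,s,v:(s>120)&(v>110),.068),'turq':((181,285),lambda h,s,v:(s>80)&(h>75)&(h<105),.058),'red':((470,301),lambda h,s,v:(s>120)&((h<10)|(h>170)),.046),'amber':((462,229),lambda h,s,v:(s<60)&(v>175),.084)}
for n,(c,f,z) in B.items():
    m,ce,st=seg(t,c,f,13);P=W[m];top=P[P[:,2]>z-.012]
    print(n,ce.round(1),st,'ray',ray(t,*ce,z-.004).round(4),'pc',np.median(top,0).round(4) if len(top) else None,P[:,2].max().round(3))
b=W[(W[...,1]>.3)&(W[...,1]<.6)&(W[...,0]>.1)&(W[...,0]<.6)];print('box z',np.percentile(b[:,2],[50,90,99]))
b=W[(W[...,1]<-.38)&(W[...,1]>-.5)&(W[...,0]>.1)&(W[...,0]<.5)];print('rack z',np.percentile(b[:,2],[50,90,99]))
E
```

```text
blue [268.  233.7] [257 223  23  22 403] [0.5212 0.101  0.013 ] [0.521 0.101 0.013]
orange [304.7 239.1] [294 229  22  22 385] [0.5123 0.0297 0.013 ] [0.513 0.029 0.013]
grey [342.2 242.5] [328 229  30  29 669] [ 0.5073 -0.0427  0.013 ] [ 0.508 -0.042  0.012]
black [378.7 249.8] [368 239  22  22 390] [ 0.4949 -0.1129  0.013 ] [ 0.495 -0.113  0.013]
yellow [177.4 235.8] [172 230  12  12 118] ray [0.503  0.2603 0.064 ] pc [0.5021 0.2593 0.0677] 0.072
turq [180.1 283.9] [173 278  15  13 146] ray [0.4163 0.2513 0.054 ] pc [0.4158 0.2505 0.0574] 0.956
red [469.4 301.1] [464 296  12  11 109] ray [ 0.3989 -0.2754  0.042 ] pc [ 0.3988 -0.2742  0.0455] 0.956Traceback (most recent call last):
  File "<stdin>", line 13, in <module>
  File "<stdin>", line 6, in seg
ValueError: attempt to get argmax of an empty sequence
```

The manual's scale: shifts go in mm and turns go in units of 10 degrees. Converting my numbers, -7 degrees is -0.7.

Call:
step_hand(
  segments=[0, 0, 0, 0, 0, -0.6, 0, 0, 0, 0, 0, -0.6, 0, 0, 0, 0, 0, -0.6, 0, 0, 0, 0, 0, -0.6, 0, 0, 0, 0, 0, -0.6, 0, 0, 0, 0, 0, -0.6, 0, 0, 0, 0, 0, -0.6, 0, 0, 0, 0, 0, -0.6, 0, 0, 0, 0, 0, -0.6, 0, 0, 0, 0, 0, -0.6, 0, 0, 0, 0, 0, -0.7],
  finger_gap=0.6,
)

```text
t: 1.02
tcp_pos: [0.1582, -0.5525, 0.2135]
tcp_rot: [-180.0, -0.1, 83.3]
force: [-0.0, -1.1, 0.0]
gripper_width: 0.599
grasp_force: 0.0
```

```bash
python3 - <<'E'
from h import *
t=dict(np.load('top0.npz'));W=world(t).reshape(-1,3);x,y,z=W.T
m=(x>.4)&(x<.62)&(y>-.32)&(y<-.2)&(z>.07)&(z<.1)&(z>.04);print('amber',m.sum(),np.median(W[m],0).round(4),W[m].min(0),W[m].max(0))
m=(y<-.37)&(y>-.5)&(x>.15)&(x<.55);print('rack z',np.percentile(z[m],[50,95,99.5]))
m=(y>.3)&(y<.6)&(x>.2)&(x<.65);print('box z',np.percentile(z[m],[50,90,99]))
go(.3985,-.275,.08,83)
E
```

```text
amber 188 [ 0.5258 -0.2554  0.0833] [ 0.51400741 -0.26852711  0.07058318] [ 0.53973883 -0.24366684  0.08750478]
rack z [0.00560631 0.07499976 0.10719954]
box z [0.0018299  0.16256787 0.17553113]
t 1.02 d in tool [0.3036 0.2063 0.1337] in final [0.3047 0.2047 0.1335] rot [-0.02 -0.05  0.28]
```

Scaled: 0.0304 m is 30.4, 0.0206 m is 20.6.

Call:
step_hand(
  segments=[30.4, 20.6, 0, 0, 0, 0, 30.4, 20.6, 0, 0, 0, 0, 30.4, 20.6, 0, 0, 0, 0, 30.4, 20.6, 0, 0, 0, 0, 30.4, 20.6, 0, 0, 0, 0, 30.4, 20.6, 0, 0, 0, 0, 30.4, 20.6, 0, 0, 0, 0, 30.4, 20.6, 0, 0, 0, 0, 30.4, 20.6, 0, 0, 0, 0, 30.4, 20.6, 0, 0, 0, 0, 0, 0, 35, 0, 0, 0, 0, 0, 35, 0, 0, 0],
)

```text
t: 2.02
tcp_pos: [0.4025, -0.2755, 0.1447]
tcp_rot: [179.7, 0.2, 83.2]
force: [0.3, 0.1, -1.0]
gripper_width: 0.599
grasp_force: 0.0
```

```bash
python3 -c "
from h import *
go(.3985,-.2745,.010,83)"
```

```text
t 2.02 d in tool [ 0.0009 -0.0048  0.1347] in final [ 0.0005 -0.0041  0.1347] rot [0.3  0.16 0.22]
```

Scaled: -0.004 m is -4, 0.034 m is 34.

Call:
step_hand(
  segments=[0, -4, 34, 0, 0, 0, 0, 0, 34, 0, 0, 0, 0, 0, 25, 0, 0, 0, 0, 0, 0, 0, 0, 0, 0, 0, 0, 0, 0, 0],
)

```text
t: 2.43
tcp_pos: [0.3953, -0.2753, 0.0502]
tcp_rot: [-179.8, -0.1, 83.0]
force: [1.2, 0.5, -0.3]
gripper_width: 0.598
grasp_force: 0.0
```

```bash
python3 -c "
from h import *
go(.3985,-.2745,.010,83)
d=r.get_image('top');cv2.imwrite('pics/a.png',cv2.resize(d['img'][200:380,370:610,::-1],None,fx=3,fy=3))"
```

```text
t 2.43 d in tool [0.0011 0.0032 0.0402] in final [0.0012 0.0031 0.0402] rot [-0.16 -0.08 -0.02]
```

View pics/a.png

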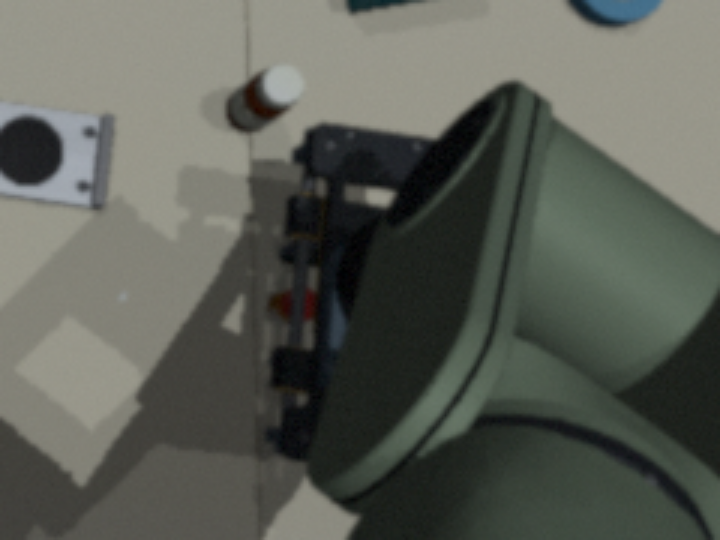

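The crop shows the red cap at (295,303), between the open fingers. The amber bottle at (265,95) is clear of the gripper.

Call:
step_hand(
  segments=[1, 3, 20, 0, 0, 0, 0, 0, 20, 0, 0, 0, 0, 0, 0, 0, 0, 0, 0, 0, 0, 0, 0, 0],
)

```text
t: 2.82
tcp_pos: [0.3996, -0.2757, 0.0122]
tcp_rot: [179.9, 0.0, 83.0]
force: [0.6, -0.1, -0.4]
gripper_width: 0.6
grasp_force: 0.0
```

Call:
step_hand(
  segments=[0, 0, 0, 0, 0, 0, 0, 0, 0, 0, 0, 0, 0, 0, 0, 0, 0, 0, 0, 0, 0, 0, 0, 0, 0, 0, 0, 0, 0, 0, 0, 0, 0, 0, 0, 0],
  finger_gap=0.1,
  force=12,
)

```text
t: 3.32
tcp_pos: [0.3993, -0.2754, 0.0114]
tcp_rot: [179.9, 0.0, 83.0]
force: [0.0, -0.3, 3.2]
gripper_width: 0.238
grasp_force: 12.0
```

```bash
python3 -c "
from h import *
go(.5212,.101,.10,83)"
```

```text
t 3.32 d in tool [ 0.3884  0.075  -0.0887] in final [ 0.3885  0.0751 -0.0886] rot [ 0.05  0.03 -0.03]
```

Scaled: 0.0388 m is 38.8, 0.0075 m is 7.5.

Call:
step_hand(
  segments=[0, 0, -30, 0, 0, 0, 0, 0, -30, 0, 0, 0, 38.8, 7.5, -30, 0, 0, 0, 38.8, 7.5, 0, 0, 0, 0, 38.8, 7.5, 0, 0, 0, 0, 38.8, 7.5, 0, 0, 0, 0, 38.8, 7.5, 0, 0, 0, 0, 38.8, 7.5, 0, 0, 0, 0, 38.8, 7.5, 0, 0, 0, 0, 38.8, 7.5, 0, 0, 0, 0, 38.8, 7.5, 0, 0, 0, 0, 30, 5, 0, 0, 0, 0],
)

```text
t: 4.32
tcp_pos: [0.516, 0.0891, 0.0961]
tcp_rot: [180.0, -0.0, 83.1]
force: [0.6, -0.8, -0.0]
gripper_width: 0.24
grasp_force: 12.0
```

Call:
step_hand(
  segments=[0, 0, 0, 0, 0, 0, 0, 0, 0, 0, 0, 0, 0, 0, 0, 0, 0, 0],
)

```text
t: 4.57
tcp_pos: [0.5147, 0.0859, 0.0958]
tcp_rot: [-179.9, 0.1, 83.0]
force: [0.7, -0.2, -0.1]
gripper_width: 0.237
grasp_force: 12.0
```

```bash
python3 -c "
from h import *
go(.5212,.101,.025,83)"
```

```text
t 4.57 d in tool [0.0159 0.0047 0.0707] in final [0.0158 0.0046 0.0708] rot [-0.07  0.05  0.01]
```

Call:
step_hand(
  segments=[16, 4.6, 20, 0, 0, 0, 0, 0, 20, 0, 0, 0, 0, 0, 12, 0, 0, 0, 0, 0, 6, 0, 0, 0, 0, 0, 0, 0, 0, 0, 0, 0, 0, 0, 0, 0, 0, 0, 0, 0, 0, 0],
)

```text
t: 5.15
tcp_pos: [0.5226, 0.101, 0.039]
tcp_rot: [179.9, -0.0, 82.9]
force: [-0.3, 0.1, -0.4]
gripper_width: 0.238
grasp_force: 12.0
```

```bash
python3 -c "
from h import *
go(.5212,.101,.0245,83)"
```

```text
t 5.15 d in tool [-0.0002 -0.0014  0.0145] in final [-0.0002 -0.0013  0.0145] rot [ 0.09 -0.02 -0.09]
```

Call:
step_hand(
  segments=[0, -1.5, 7, 0, 0, 0, 0, 0, 4, 0, 0, 0, 0, 0, 2, 0, 0, 0, 0, 0, 0, 0, 0, 0, 0, 0, 0, 0, 0, 0],
)

```text
t: 5.57
tcp_pos: [0.5204, 0.1018, 0.025]
tcp_rot: [-180.0, 0.0, 83.0]
force: [0.8, 0.8, -2.0]
gripper_width: 0.243
grasp_force: 12.0
```

Call:
step_hand(
  segments=[0, 0, 1, 0, 0, 0, 0, 0, 0, 0, 0, 0],
)

```text
t: 5.73
tcp_pos: [0.5207, 0.1019, 0.0244]
tcp_rot: [180.0, -0.0, 83.0]
force: [0.1, -0.6, 1.9]
gripper_width: 0.237
grasp_force: 12.0
```

Call:
step_hand(
  segments=[0, 0, 0, 0, 0, 0, 0, 0, 0, 0, 0, 0, 0, 0, 0, 0, 0, 0, 0, 0, 0, 0, 0, 0, 0, 0, 0, 0, 0, 0, 0, 0, -10, 0, 0, 0, 0, 0, -30, 0, 0, 0, 0, 0, -30, 0, 0, 0, 0, 0, -30, 0, 0, 0, 0, 0, 0, 0, 0, 0],
  finger_gap=0.6,
)

```text
t: 6.57
tcp_pos: [0.5244, 0.1025, 0.1307]
tcp_rot: [179.3, -0.2, 83.0]
force: [1.0, 0.6, -0.0]
gripper_width: 0.599
grasp_force: 0.0
```

```bash
python3 -c "
from h import *
go(.416,.2508,.09,83)"
```

```text
t 6.57 d in tool [ 0.1338 -0.1262  0.0397] in final [ 0.134  -0.1257  0.0407] rot [ 0.69 -0.21 -0.03]
```

Scaled: 0.0268 m is 26.8, -0.0252 m is -25.2.

Call:
step_hand(
  segments=[26.8, -25.2, 0, 0, 0, 0, 26.8, -25.2, 0, 0, 0, 0, 26.8, -25.2, 0, 0, 0, 0, 26.8, -25.2, 0, 0, 0, 0, 26.8, -25.2, 0, 0, 0, 0, 0, 0, 20, 0, 0, 0, 0, 0, 20, 0, 0, 0, 0, 0, 0, 0, 0, 0, 0, 0, 0, 0, 0, 0],
)

```text
t: 7.32
tcp_pos: [0.4111, 0.2499, 0.0837]
tcp_rot: [-179.9, 0.1, 83.0]
force: [-0.7, -0.3, 0.4]
gripper_width: 0.602
grasp_force: 0.0
```

```bash
python3 -c "
from h import *
go(.416,.2508,.016,83)
d=r.get_image('top');cv2.imwrite('pics/b.png',cv2.resize(d['img'][180:360,120:360,::-1],None,fx=3,fy=3))"
```

```text
t 7.32 d in tool [0.0016 0.0049 0.0677] in final [0.0015 0.0048 0.0677] rot [-0.1   0.08 -0.01]
```

View pics/b.png

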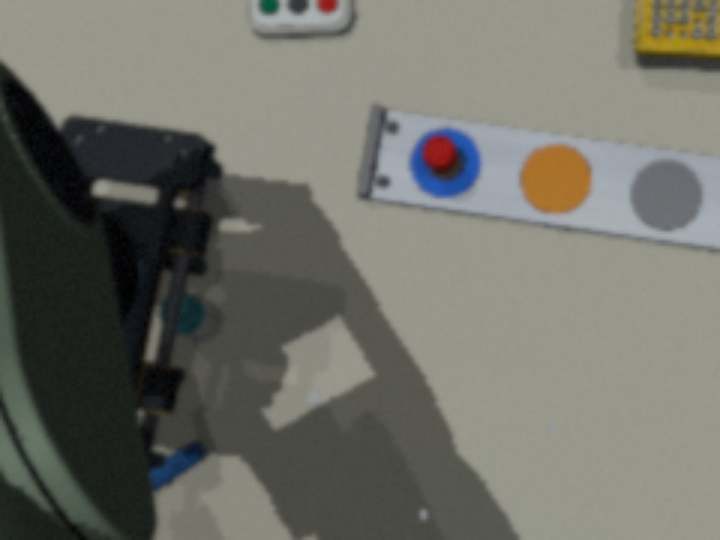

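The red bottle stands in the middle of the blue seat (440,157). The turquoise cap at (185,313) is between the fingers.

Scaled: 0.005 m is 5, 0.034 m is 34.

Call:
step_hand(
  segments=[1, 5, 34, 0, 0, 0, 0, 0, 34, 0, 0, 0, 0, 0, 0, 0, 0, 0, 0, 0, 0, 0, 0, 0],
)

```text
t: 7.7
tcp_pos: [0.4167, 0.2499, 0.0161]
tcp_rot: [-179.9, 0.1, 82.9]
force: [0.1, 0.0, 0.7]
gripper_width: 0.598
grasp_force: 0.0
```

Call:
step_hand(
  segments=[0, 0, 0, 0, 0, 0, 0, 0, 0, 0, 0, 0, 0, 0, 0, 0, 0, 0, 0, 0, 0, 0, 0, 0, 0, 0, 0, 0, 0, 0, 0, 0, 0, 0, 0, 0],
  finger_gap=0.1,
  force=12,
)

```text
t: 8.2
tcp_pos: [0.4175, 0.2509, 0.0171]
tcp_rot: [179.9, -0.1, 83.0]
force: [-0.3, -0.5, 6.6]
gripper_width: 0.283
grasp_force: 12.0
```

```bash
python3 -c "
from h import *
go(.5124,.0297,.13,83)"
```

```text
t 8.2 d in tool [-0.2078  0.1214 -0.1129] in final [-0.208   0.1212 -0.1129] rot [ 0.09 -0.06 -0.02]
```

Scaled: -0.0285 m is -28.5, -0.026 m is -26.

Call:
step_hand(
  segments=[0, 0, -28.5, 0, 0, 0, 0, 0, -28.5, 0, 0, 0, 0, 0, -28.5, 0, 0, 0, -26, 15.2, -28.5, 0, 0, 0, -26, 15.2, 0, 0, 0, 0, -26, 15.2, 0, 0, 0, 0, -26, 15.2, 0, 0, 0, 0, -26, 15.2, 0, 0, 0, 0, -26, 15.2, 0, 0, 0, 0, -26, 15.2, 0, 0, 0, 0, -26, 15.2, 0, 0, 0, 0, 0, 0, 0, 0, 0, 0],
)

```text
t: 9.2
tcp_pos: [0.5141, 0.0253, 0.1302]
tcp_rot: [179.9, 0.1, 82.8]
force: [-0.5, 0.1, 0.7]
gripper_width: 0.284
grasp_force: 12.0
```

Call:
step_hand(
  segments=[0, 0, 20, 0, 0, 0, 0, 0, 20, 0, 0, 0, 0, 0, 0, 0, 0, 0, 0, 0, 0, 0, 0, 0, 0, 0, 0, 0, 0, 0],
)

```text
t: 9.62
tcp_pos: [0.5125, 0.0297, 0.0909]
tcp_rot: [179.9, -0.0, 83.0]
force: [0.4, -1.3, -0.1]
gripper_width: 0.285
grasp_force: 12.0
```

```bash
python3 -c "
from h import *
go(.5124,.0297,.031,83)"
```

```text
t 9.62 d in tool [ 0.     -0.0002  0.0599] in final [ 0.     -0.0001  0.0599] rot [ 0.05 -0.01 -0.  ]
```

Call:
step_hand(
  segments=[0, 0, 25, 0, 0, 0, 0, 0, 20, 0, 0, 0, 0, 0, 10, 0, 0, 0, 0, 0, 4, 0, 0, 0, 0, 0, 2, 0, 0, 0, 0, 0, 0, 0, 0, 0, 0, 0, 0, 0, 0, 0],
)

```text
t: 10.2
tcp_pos: [0.5132, 0.0294, 0.0304]
tcp_rot: [179.8, -0.0, 83.0]
force: [-0.4, -0.5, 0.4]
gripper_width: 0.282
grasp_force: 12.0
```

Call:
step_hand(
  segments=[0, 0, 1, 0, 0, 0, 0, 0, 0, 0, 0, 0],
)

```text
t: 10.37
tcp_pos: [0.5134, 0.0294, 0.0301]
tcp_rot: [179.8, -0.0, 83.0]
force: [-1.2, 0.1, 8.9]
gripper_width: 0.287
grasp_force: 12.0
```

Call:
step_hand(
  segments=[0, 0, 0, 0, 0, 0, 0, 0, 0, 0, 0, 0, 0, 0, 0, 0, 0, 0, 0, 0, 0, 0, 0, 0, 0, 0, 0, 0, 0, 0, 0, 0, -10, 0, 0, 0, 0, 0, -30, 0, 0, 0, 0, 0, -35, 0, 0, 0, 0, 0, -35, 0, 0, 0, 0, 0, 0, 0, 0, 0],
  finger_gap=0.6,
)

```text
t: 11.2
tcp_pos: [0.5166, 0.0294, 0.1454]
tcp_rot: [179.2, -0.1, 83.0]
force: [1.9, 0.5, -0.2]
gripper_width: 0.602
grasp_force: 0.0
```

```bash
python3 -c "
from h import *
go(.5022,.2595,.09,83)"
```

```text
t 11.2 d in tool [ 0.2265 -0.0432  0.0553] in final [ 0.2266 -0.0424  0.0554] rot [ 0.8  -0.13 -0.03]
```

Scaled: 0.0324 m is 32.4, -0.0058 m is -5.8.

Call:
step_hand(
  segments=[32.4, -5.8, 0, 0, 0, 0, 32.4, -5.8, 0, 0, 0, 0, 32.4, -5.8, 0, 0, 0, 0, 32.4, -5.8, 0, 0, 0, 0, 32.4, -5.8, 0, 0, 0, 0, 32.4, -5.8, 0, 0, 0, 0, 32.4, -5.8, 0, 0, 0, 0, 0, 0, 30, 0, 0, 0, 0, 0, 20, 0, 0, 0, 0, 0, 0, 0, 0, 0, 0, 0, 0, 0, 0, 0],
)

```text
t: 12.12
tcp_pos: [0.4988, 0.2591, 0.0876]
tcp_rot: [-179.9, 0.1, 83.0]
force: [1.5, 0.9, 0.9]
gripper_width: 0.596
grasp_force: 0.0
```

```bash
python3 -c "
from h import *
go(.5022,.2595,.02,83)
d=r.get_image('top');cv2.imwrite('pics/c.png',cv2.resize(d['img'][160:340,120:360,::-1],None,fx=3,fy=3))"
```

```text
t 12.12 d in tool [0.0009 0.0034 0.0676] in final [0.0008 0.0033 0.0676] rot [-0.12  0.08 -0.02]
```

View pics/c.png

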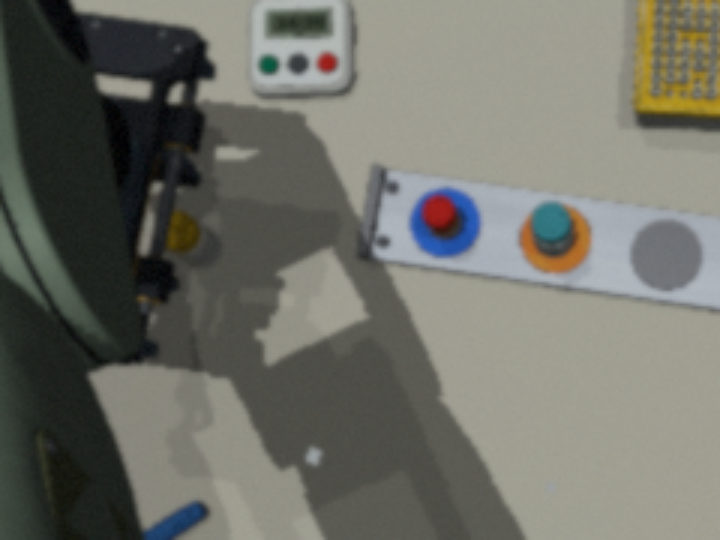

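The turquoise bottle stands well on the orange seat (553,225), and the yellow cap at (182,230) is between the fingers.

Call:
step_hand(
  segments=[1, 3.4, 34, 0, 0, 0, 0, 0, 34, 0, 0, 0, 0, 0, 0, 0, 0, 0, 0, 0, 0, 0, 0, 0],
)

```text
t: 12.5
tcp_pos: [0.503, 0.2594, 0.0205]
tcp_rot: [-179.9, 0.1, 82.9]
force: [0.9, 1.0, 0.5]
gripper_width: 0.602
grasp_force: 0.0
```

Call:
step_hand(
  segments=[0, 0, 0, 0, 0, 0, 0, 0, 0, 0, 0, 0, 0, 0, 0, 0, 0, 0, 0, 0, 0, 0, 0, 0, 0, 0, 0, 0, 0, 0, 0, 0, 0, 0, 0, 0],
  finger_gap=0.1,
  force=12,
)

```text
t: 13.0
tcp_pos: [0.5036, 0.2602, 0.0213]
tcp_rot: [179.9, -0.1, 83.0]
force: [-0.7, -0.4, 5.7]
gripper_width: 0.287
grasp_force: 12.0
```

```bash
python3 -c "
from h import *
go(.5037,-.0416,.14,83)"
```

```text
t 13.0 d in tool [-0.2994  0.0372 -0.1189] in final [-0.2996  0.0369 -0.1187] rot [ 0.09 -0.06 -0.02]
```

Call:
step_hand(
  segments=[0, 0, -30, 0, 0, 0, 0, 0, -30, 0, 0, 0, 0, 0, -30, 0, 0, 0, -37.5, 4.6, -29, 0, 0, 0, -37.5, 4.6, 0, 0, 0, 0, -37.5, 4.6, 0, 0, 0, 0, -37.5, 4.6, 0, 0, 0, 0, -37.5, 4.6, 0, 0, 0, 0, -37.5, 4.6, 0, 0, 0, 0, -37.5, 4.6, 0, 0, 0, 0, -37.5, 4.6, 0, 0, 0, 0, 0, 0, 0, 0, 0, 0],
)

```text
t: 14.0
tcp_pos: [0.5026, -0.0432, 0.1356]
tcp_rot: [180.0, 0.2, 82.7]
force: [1.3, -0.0, -0.7]
gripper_width: 0.284
grasp_force: 12.0
```

Call:
step_hand(
  segments=[0, 0, 20, 0, 0, 0, 0, 0, 20, 0, 0, 0, 0, 0, 0, 0, 0, 0, 0, 0, 0, 0, 0, 0, 0, 0, 0, 0, 0, 0],
)

```text
t: 14.42
tcp_pos: [0.5035, -0.0373, 0.0962]
tcp_rot: [179.9, 0.0, 83.0]
force: [-0.6, -0.2, -1.3]
gripper_width: 0.289
grasp_force: 12.0
```

```bash
python3 -c "
from h import *
go(.5037,-.0416,.034,83)"
```

```text
t 14.42 d in tool [-0.0042  0.0007  0.0622] in final [-0.0042  0.0008  0.0622] rot [0.06 0.   0.  ]
```

Call:
step_hand(
  segments=[-4, 0, 25, 0, 0, 0, 0, 0, 20, 0, 0, 0, 0, 0, 10, 0, 0, 0, 0, 0, 5, 0, 0, 0, 0, 0, 2, 0, 0, 0, 0, 0, 0, 0, 0, 0, 0, 0, 0, 0, 0, 0],
)

```text
t: 15.0
tcp_pos: [0.5035, -0.0415, 0.0346]
tcp_rot: [179.9, 0.0, 83.0]
force: [-0.1, 0.2, 0.0]
gripper_width: 0.285
grasp_force: 12.0
```

Call:
step_hand(
  segments=[0, 0, 1.3, 0, 0, 0, 0, 0, 0, 0, 0, 0],
)

```text
t: 15.17
tcp_pos: [0.5037, -0.0416, 0.0342]
tcp_rot: [179.8, -0.0, 83.0]
force: [-2.2, 1.2, 9.9]
gripper_width: 0.287
grasp_force: 12.0
```

Call:
step_hand(
  segments=[0, 0, 0, 0, 0, 0, 0, 0, 0, 0, 0, 0, 0, 0, 0, 0, 0, 0, 0, 0, 0, 0, 0, 0, 0, 0, 0, 0, 0, 0, 0, 0, -10, 0, 0, 0, 0, 0, -30, 0, 0, 0, 0, 0, -35, 0, 0, 0, 0, 0, -35, 0, 0, 0, 0, 0, 0, 0, 0, 0],
  finger_gap=0.6,
)

```text
t: 16.0
tcp_pos: [0.5069, -0.042, 0.1494]
tcp_rot: [179.2, -0.0, 83.0]
force: [1.1, -0.5, 0.3]
gripper_width: 0.603
grasp_force: 0.0
```

```bash
python3 -c "
from h import *
go(.5262,-.2555,.13,83)"
```

```text
t 16.0 d in tool [-0.2095  0.045   0.02  ] in final [-0.2095  0.0452  0.0194] rot [ 0.81 -0.01 -0.03]
```

Scaled: -0.035 m is -35, 0.02 m is 20.

Call:
step_hand(
  segments=[-35, 8, 0, 0, 0, 0, -35, 8, 0, 0, 0, 0, -35, 8, 0, 0, 0, 0, -35, 8, 0, 0, 0, 0, -35, 8, 0, 0, 0, 0, -35, 8, 0, 0, 0, 0, 0, 0, 20, 0, 0, 0, 0, 0, 20, 0, 0, 0, 0, 0, 0, 0, 0, 0, 0, 0, 0, 0, 0, 0],
)

```text
t: 16.83
tcp_pos: [0.5235, -0.2556, 0.1016]
tcp_rot: [-179.9, -0.0, 83.0]
force: [0.5, 0.4, 0.6]
gripper_width: 0.6
grasp_force: 0.0
```

```bash
python3 -c "
from h import *
go(.5262,-.2555,.025,83)
d=r.get_image('top');cv2.imwrite('pics/d.png',cv2.resize(d['img'][140:320,270:510,::-1],None,fx=3,fy=3))"
```

```text
t 16.83 d in tool [0.0004 0.0028 0.0766] in final [0.0004 0.0026 0.0766] rot [-0.14 -0.05 -0.04]
```

View pics/d.png

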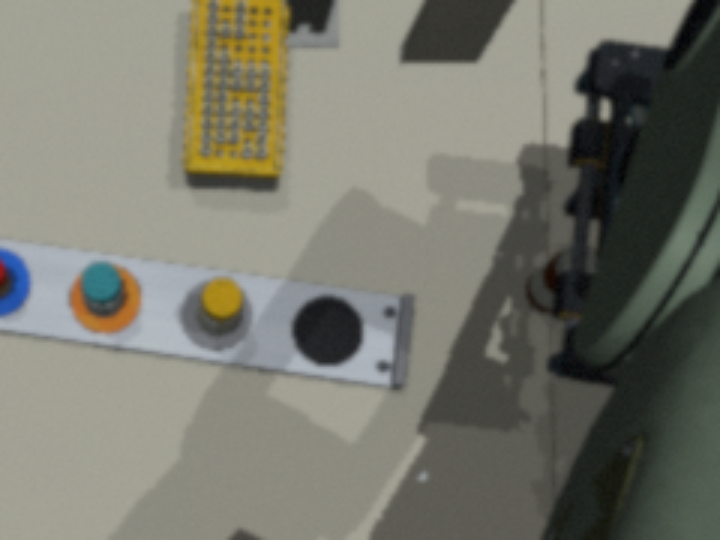

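Yellow sits on the grey seat (220,305). The amber bottle, with its base near (548,292), is under the gripper and agrees with the point cloud.

Scaled: 0.03 m is 30, 0.016 m is 16.

Call:
step_hand(
  segments=[0, 3, 30, 0, 0, 0, 0, 0, 30, 0, 0, 0, 0, 0, 16, 0, 0, 0, 0, 0, 0, 0, 0, 0, 0, 0, 0, 0, 0, 0],
)

```text
t: 17.3
tcp_pos: [0.528, -0.2561, 0.0271]
tcp_rot: [180.0, 0.0, 83.0]
force: [-1.1, 0.1, 0.1]
gripper_width: 0.602
grasp_force: 0.0
```

Call:
step_hand(
  segments=[0, 0, 0, 0, 0, 0, 0, 0, 0, 0, 0, 0, 0, 0, 0, 0, 0, 0, 0, 0, 0, 0, 0, 0, 0, 0, 0, 0, 0, 0, 0, 0, 0, 0, 0, 0],
  finger_gap=0.1,
  force=12,
)

```text
t: 17.8
tcp_pos: [0.528, -0.2566, 0.0273]
tcp_rot: [179.9, 0.0, 83.0]
force: [-0.1, 0.6, 6.1]
gripper_width: 0.322
grasp_force: 12.0
```

```bash
python3 -c "
from h import *
go(.4949,-.1129,.125,83)"
```

```text
t 17.8 d in tool [ 0.1385 -0.0502 -0.0979] in final [ 0.1386 -0.0504 -0.0977] rot [ 0.11  0.04 -0.03]
```

Width is 29.3 mm, which matches the amber bottle.

Scaled: 0.0277 m is 27.7, -0.025 m is -25.

Call:
step_hand(
  segments=[0, 0, -25, 0, 0, 0, 0, 0, -25, 0, 0, 0, 0, 0, -25, 0, 0, 0, 27.7, -10, -23, 0, 0, 0, 27.7, -10, 0, 0, 0, 0, 27.7, -10, 0, 0, 0, 0, 27.7, -10, 0, 0, 0, 0, 27.7, -10, 0, 0, 0, 0, 0, 0, 0, 0, 0, 0, 0, 0, 0, 0, 0, 0, 0, 0, 0, 0, 0, 0],
)

```text
t: 18.72
tcp_pos: [0.4949, -0.113, 0.1243]
tcp_rot: [180.0, 0.0, 83.0]
force: [0.7, -0.5, -0.1]
gripper_width: 0.325
grasp_force: 12.0
```

Call:
step_hand(
  segments=[0, 0, 20, 0, 0, 0, 0, 0, 10, 0, 0, 0, 0, 0, 0, 0, 0, 0, 0, 0, 0, 0, 0, 0, 0, 0, 0, 0, 0, 0],
)

```text
t: 19.13
tcp_pos: [0.4951, -0.1133, 0.0945]
tcp_rot: [180.0, 0.0, 82.9]
force: [-0.3, -0.1, -0.5]
gripper_width: 0.324
grasp_force: 12.0
```

```bash
python3 -c "
from h import *
go(.4949,-.1129,.040,83)"
```

```text
t 19.13 d in tool [ 0.0004 -0.0002  0.0545] in final [ 0.0004 -0.0002  0.0545] rot [ 0.02  0.01 -0.07]
```

Scaled: 0.02 m is 20, 0.009 m is 9.

Call:
step_hand(
  segments=[0, 0, 20, 0, 0, 0, 0, 0, 20, 0, 0, 0, 0, 0, 9, 0, 0, 0, 0, 0, 4, 0, 0, 0, 0, 0, 1, 0, 0, 0, 0, 0, 0, 0, 0, 0, 0, 0, 0, 0, 0, 0],
)

```text
t: 19.72
tcp_pos: [0.4954, -0.1129, 0.0411]
tcp_rot: [179.9, 0.0, 83.0]
force: [-0.0, 0.1, 0.2]
gripper_width: 0.323
grasp_force: 12.0
```

Call:
step_hand(
  segments=[0, 0, 1, 0, 0, 0, 0, 0, 0, 0, 0, 0],
)

```text
t: 19.88
tcp_pos: [0.4955, -0.1129, 0.0402]
tcp_rot: [179.9, 0.0, 83.0]
force: [-0.6, -0.7, 2.8]
gripper_width: 0.323
grasp_force: 12.0
```

Call:
step_hand(
  segments=[0, 0, 0, 0, 0, 0, 0, 0, 0, 0, 0, 0, 0, 0, 0, 0, 0, 0, 0, 0, 0, 0, 0, 0, 0, 0, 0, 0, 0, 0, 0, 0, -10, 0, 0, 0, 0, 0, -30, 0, 0, 0, 0, 0, -40, 0, 0, 0, 0, 0, -40, 0, 0, 0, 0, 0, -40, 0, 0, 0, 0, 0, -20, 0, 0, 0],
  finger_gap=0.6,
)

```text
t: 20.8
tcp_pos: [0.4964, -0.1131, 0.2251]
tcp_rot: [179.5, 0.1, 83.0]
force: [1.2, -0.6, 0.1]
gripper_width: 0.6
grasp_force: 0.0
```

Call:
step_hand(
  segments=[-35, -20, 0, 0, 0, 0, -35, -20, 0, 0, 0, 0, -35, -20, 0, 0, 0, 0, -35, -20, 0, 0, 0, 0, -35, -20, 0, 0, 0, 0, -35, -20, 0, 0, 0, 0, -35, -20, 0, 0, 0, 0, -35, -20, 0, 0, 0, 0, -35, -20, 0, 0, 0, 0, 0, 0, 0, 0, 0, 0],
)

```text
t: 21.63
tcp_pos: [0.2736, -0.4083, 0.2199]
tcp_rot: [-179.9, 0.2, 82.6]
force: [0.6, -0.4, 0.1]
gripper_width: 0.598
grasp_force: 0.0
```

```bash
python3 - <<'E'
from h import *
d=r.get_image('top');cv2.imwrite('pics/e.png',cv2.resize(d['img'][140:320,180:420,::-1],None,fx=3,fy=3))
d2=r.get_image('side');cv2.imwrite('pics/f.png',d2['img'][:,:,::-1])
W=world(d).reshape(-1,3)
for n,s,h in(('red',(.5212,.101),.046),('turq',(.5124,.0297),.058),('yel',(.5037,-.0416),.068),('amb',(.4949,-.1129),.084)):
    m=(np.hypot(W[:,0]-s[0],W[:,1]-s[1])<.03)&(W[:,2]>.013+h-.008);P=W[m];print(n,m.sum(),(np.median(P,0)[:2]-s).round(4),np.median(P[:,2]).round(4),'exp',.013+h)
E
```

```text
red 109 [-0.0024 -0.0007] 0.0585 exp 0.059
turq 150 [-0.0012  0.0015] 0.0702 exp 0.07100000000000001
yel 153 [-0.0022  0.0004] 0.0805 exp 0.081
amb 168 [-0.0017  0.0003] 0.0969 exp 0.097
```

View pics/e.png

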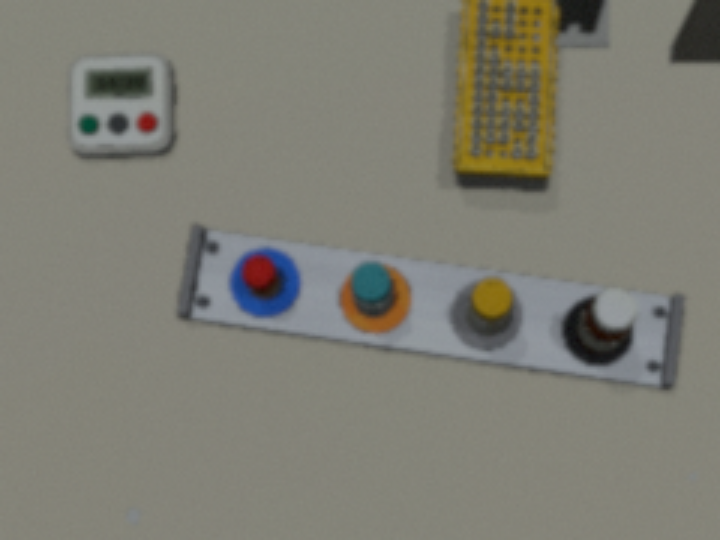

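All four bottles stand upright on their seats, with caps at red (260,272), turquoise (373,287), yellow (492,298) and amber (614,310). Each is within 3 mm of its seat's centre, and the arm is clear.

```bash
python3 -c "
from cell import r
print(r.hand_in())"
```

```text
the job is handed in; nothing more can be done
None
```

All four bottles are upright on their seats in height order from blue to black, each measured within 3 mm of its seat's centre, and the job is handed in at about 22 s; hand-in returned no verdict.

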